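Make up a hold-down kit and a setting-out kit

ROBOT

A 6-joint arm with a two-finger parallel gripper is mounted at the origin on the work surface; the furniture and walls round the work are solid. World frame = base frame: x ahead of the robot, y to its left, z up, the work surface at z = 0. Lengths are in m, angles in rad, forces in N, time in s.
With the tool pointing down it reaches from about 0.4 to 0.925 m from the base axis. Payload 12.5 kg.
Tool frame: the origin (TCP) lies at the very end of the fingers, on their centre line; the grasp point (between the pads) lies 19 mm behind it (ctrl.pinch_z is the distance from the TCP to the grasp point, in m); z points along the fingers, y is the line along which they close (so a half turn about z gives the same grasp; the last joint's range is limited). The gripper opens to 95 mm and grips with 3 to 60 N. Pads are 20 mm wide; open, the fingers measure 119 mm over their backs; the gripper's body (75 mm by 180 mm) begins 59 mm behind the grasp point.
Start: joints at [-1.424, 0.491, 1.559, -0, 1.092, -0.106], TCP at [0.156, -0.605, 0.215] pointing down, gripper open.
Joint ranges: [-3.1, 3.1], [-0.84, 2.19], [0.05, 2.79], [-1.13, 4.28], [0.06, 2.93], [-2.69, 2.69]. Speed limits (rad/s): [2.22, 2.22, 2.79, 3.14, 3.14, 3.14].

INTERFACE

Orientations are given as a unit quaternion [w, x, y, z].
In Python, from bench import ctrl gives the robot as it stands.
- The arm moves only by the tool move_arm, never from a script. Its argument "increments" is a list of rows, each a list of 7 numbers: the shift along the tool's x, y, z in cm, then the turn, a rotation vector about the tool's x, y, z in degrees, then the closure in counts, from 0 (fully open) to 255 (shut). A call has 1 to 20 rows; each row shifts and turns the commanded pose from where the row before left it, along the tool's axes as they then stand; what a row does not reach is not made up. A row lasts 1/12 s, in which the tool goes at most 41.7 mm and 7.16 degrees, less where a joint would pass 70% of its speed; a pose out of reach is approached as far as the arm can. A call with a gripper value outside its range is refused whole. The fingers move at their own pace and stop on an object; "grip_force" is the grip in N (left out, the last holds). Time passes only in rows, so rows that do not move let the fingers close. It gives the time, the measured TCP pose, the force, the opening and the grip force at its end, in the units of the state.
- ctrl.read_state(): the state, without advancing time (a new reading comes with each control period).
- ctrl.get_image(name): name is "scene" or "side" or "wrist"; returns the picture (384x512x3 uint8, blue, green, red); there is no depth.
- ctrl.camera_info(name): a dict with "fx", "fy", "cx", "cy" (pixels), "dist" ([k1, k2, p1, p2, k3] as OpenCV has them; the pictures are not rectified), "R" (3x3) and "t" (3): a world point X has camera coordinates R X + t; the wrist camera has in their place "hand_eye" (4x4, takes a point from camera to tool coordinates, whose origin is the TCP and whose axes are the flange's). Camera axes: x right, y down, z forward; pixel columns grow to the right and rows downward; lengths in m; the calibration is good to about 2 mm. A picture is of the moment at which its call begins: read the wrist's pose just before it. camera_info takes no time and is no camera call.
- ctrl.close_job(): hands the job in; it is judged then, once.
The state is a dict: "clock": time; "joint_pos": joint angles; "dq": joint speeds; "joint_torque": joint torques, N m; "tool_pos": TCP position; "eef_rot": TCP orientation; "force": force on the tool from outside, world axes, zero at the start; "wrist_torque": the same for the moment, N m; "gripper_width": finger opening in m; "grasp_force": force on a finger pad.
Only numpy, scipy, OpenCV 4.12 (cv2) and the standard library are available. Lean on these libraries where they do the work, as an engineer would, in place of code of your own. Each camera call takes 0.05 s, during which the arm holds its last target. There are 200 camera calls.

TASK

Make up two kits from the stock on the saw table. In the tray with three compartments put the black star knob in the middle one, the hex bolt standing on its head in one end one and the red knob screw standing upright in the other end one; in the longer tray with two compartments lay the longer of the two wooden wedges flat in the long one and stand the tape measure in the short one. Everything must sit right down on the tray floor, and the shorter wedge stays where it lies.

Things in the scene. Friction and masses are not known exactly. Their poses are not given: they have to be found in the camera images.
- three_tray: Fixed grey tray with wooden lips, 72 (x) x 166 (y) mm, with three compartments in a row along y: middle one 66 mm long, centred on the origin; two end ones 42 mm long, centred at y = +58 and -58 mm; all 64 mm wide (x). Floor 3 mm thick; lips and dividers 4 mm wide, tops 8 mm above the table. Origin: centre of the underside, on the table.
- two_tray: Longer fixed grey tray with wooden lips, 66 (x) x 236 (y) mm, with two compartments in a row along y: the long one 132 mm, centred at y = -48 mm; the short one 92 mm, centred at y = +68 mm; both 58 mm wide (x). Floor 3 mm thick; lips and divider 4 mm wide, tops 8 mm above the table. Origin: centre of the underside, on the table.
- star_knob: Black star knob with five lobes, 50 x 48 mm across, 27 mm high, standing on a hub of 20 mm diameter and 12 mm height, the lobes above that (12 to 27 mm). One lobe points to its -y, two others lie either side of +y, so it can be gripped along y (48 mm, about centred). 30 g. Origin: centre of the underside, z up.
- hex_bolt: Plain steel M12 hex bolt standing on its head: head 21 mm across and 8 mm high, shank 12 mm diameter up to 53 mm. 62 g. Origin: centre of the underside of the head, z up along the shank.
- red_knob: Red knob screw standing upright: slim foot 12 mm in diameter and about 6 mm high, then a waisted body, widest at the head, 19 mm in diameter, whose top is at 28 mm. 12 g. Origin: centre of its foot, z up.
- tape: Yellow and black tape measure standing on edge: 34 mm thick (x), 66 mm long (y, from -30 to +36; a small hook reaches to -37 low down), body 62 mm high with a small button to 66 mm; grip across its x. 210 g. Origin: centre of the underside.
- long_wedge: The longer of the two oak wedges, lying flat: 32 mm wide (x), 110 mm long (y), 21 mm high at its thick end (its +y end), tapering evenly to about 3 mm at the other; sides upright and parallel, grip across x a little toward the thick end, where it balances. 30 g. Origin: centre of the underside, z up.
- short_wedge: The shorter of the two oak wedges, lying flat: 32 mm wide (x), 95 mm long (y), 21 mm high at its thick end (its +y end), tapering evenly to about 3 mm at the other; sides upright and parallel, grip across x a little toward the thick end, where it balances. 25 g. Origin: centre of the underside, z up. Stays where it lies.
- work_middle (a point): A fixed point on the table top, about the middle of the work area. To its left a green overhead beam of the saw guard runs straight along x, from behind the robot to its post at x = 0.75 m: 68 mm thick, centre line at y = 0.405 m, underside 0.34 m and top 0.41 m above the table. Do not hit it: an arm that starts beyond it must go over it. All the work lies on this side of it.
There are look-alikes about, which are no part of the job. What is shaped like the tape but pink is not meant.

How it is judged:
By the outcome, as a careful person would: the job done as asked, in the order asked, and still so for the second after the job is handed in, with the robot touching nothing.
It also fails if it takes over 128 s, if anything falls off the work surface, if the arm or the gripper's body presses on something with over 40 N, if the wrist force passes 120 N, or if a joint passes its speed limit or range.

## Working session

There is one attempt and no reset: what is moved stays moved. The work goes in short steps, Python scripts to look and compute and a tool call to move; the robot and the scene stay as the last step left them, time stands still between calls to the robot, and variables do not carry over. Pictures are saved under pics/ and viewed, at most 14 in all, crops included, and the job is handed in when it is done.

Besides the shell and the picture viewer there is one more tool, called after "Call:" as name(argument=value, ...) on one line, values as JSON. move_arm: Moves the arm, as the interface text tells. Its arguments: {"type":"object","properties":{"increments":{"type":"array","items":{"type":"array","items":{"type":"number"}}},"grip_force":{"type":"number"}},"required":["increments"]}

```bash
mkdir -p pics; ls; python3 - <<'E'
from bench import ctrl
import cv2,numpy as np
np.set_printoptions(precision=4,suppress=True)
s=ctrl.read_state();print(s)
for n in("scene","side","wrist"):
    im=ctrl.get_image(n);cv2.imwrite(f"pics/{n}0.png",im)
    print(n,ctrl.camera_info(n))
a=cv2.imread("pics/scene0.png");b=cv2.imread("pics/side0.png")
E
```

```text
pics
{'clock': 0.0, 'joint_pos': array([-1.4236,  0.4915,  1.5595,  0.    ,  1.0917, -0.1056]), 'dq': array([ 0.001 ,  0.0008, -0.0001, -0.0006, -0.0016, -0.    ]), 'joint_torque': array([ -0.0038, -61.2654, -25.8182,   0.0692,   0.0483,  -0.0001]), 'tool_pos': array([ 0.1563, -0.6049,  0.2141]), 'eef_rot': array([-0.0006,  0.992 ,  0.1261, -0.    ]), 'force': array([-0.6788,  0.123 , -0.7094]), 'wrist_torque': array([-0.0095, -0.0092, -0.0549]), 'grasp_force': 0.0, 'gripper_width': 0.0947992540134625}
scene {'fx': 464.8770340031494, 'fy': 464.8770340031494, 'cx': 257.78335657810425, 'cy': 183.63115093440217, 'dist': array([-0.1803,  0.    ,  0.    ,  0.    ,  0.    ]), 'R': array([[-0.5606, -0.828 , -0.0118],
       [-0.4033,  0.2855, -0.8694],
       [ 0.7232, -0.4826, -0.494 ]]), 't': array([0.3238, 0.188 , 1.3594])}
side {'fx': 450.01529467349195, 'fy': 450.01529467349195, 'cx': 253.89187018128968, 'cy': 195.3828474055875, 'dist': array([-0.1137,  0.    ,  0.    ,  0.    ,  0.    ]), 'R': array([[ 0.9775, -0.2095,  0.0242],
       [-0.0583, -0.3785, -0.9237],
       [ 0.2027,  0.9016, -0.3822]]), 't': array([-0.4354,  0.0991,  1.2079])}
wrist {'fx': 307.79658123424576, 'fy': 307.79658123424576, 'cx': 252.24854949897747, 'cy': 189.08396368464278, 'dist': array([-0.0173,  0.    ,  0.    ,  0.    ,  0.    ]), 'hand_eye': array([[-0.0004, -0.9584, -0.2855,  0.0807],
       [ 1.    , -0.0004,  0.    , -0.0008],
       [-0.0001, -0.2855,  0.9584, -0.1709],
       [ 0.    ,  0.    ,  0.    ,  1.    ]])}
```

View pics/scene0.png

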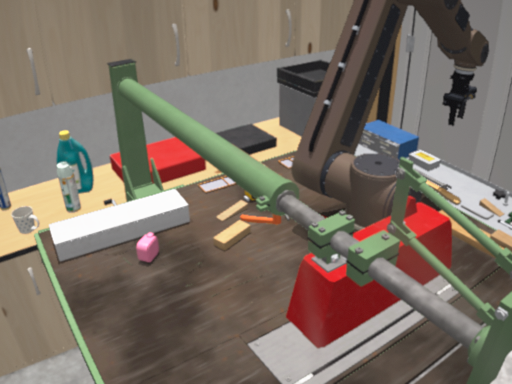

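View pics/side0.png

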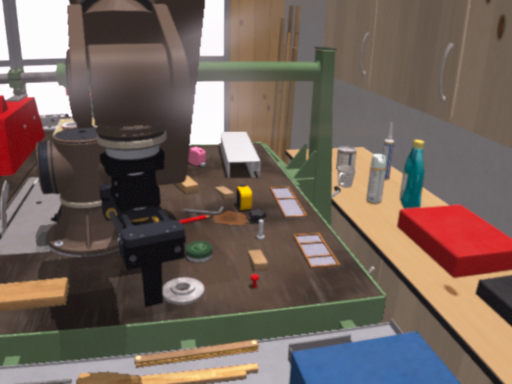

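Side picture: trays at about (288,200) and (316,250), tape (244,197), black knob (257,215), bolt (261,229), wooden blocks at (258,259), (223,190) and (190,185), red knob (255,280). The pink tape at (197,156) is a decoy. Next I'll write the helpers and enlarge the work area.

```bash
cat > h.py <<'E'
from bench import ctrl
import cv2,numpy as np
from scipy.spatial.transform import Rotation as Ro
np.set_printoptions(precision=4,suppress=True)
def cam(name,st=None):
    c=ctrl.camera_info(name);K=np.array([[c['fx'],0,c['cx']],[0,c['fy'],c['cy']],[0,0,1]])
    if name=='wrist':
        q=st['eef_rot'];T=np.eye(4);T[:3,:3]=Ro.from_quat([q[1],q[2],q[3],q[0]]).as_matrix();T[:3,3]=st['tool_pos']
        M=np.linalg.inv(T@c['hand_eye']);R,t=M[:3,:3],M[:3,3]
    else: R,t=np.array(c['R']),np.array(c['t'])
    return K,np.array(c['dist']),R,t
def ray(c,px):
    K,d,R,t=c;p=cv2.undistortPoints(np.array(px,float).reshape(-1,1,2),K,d).reshape(-1,2)
    v=np.c_[p,np.ones(len(p))]@R;return -R.T@t,v/np.linalg.norm(v,axis=1,keepdims=True)
def plane(c,px,z):
    o,v=ray(c,px);return o+v*((z-o[2])/v[:,2])[:,None]
def proj(c,X):
    K,d,R,t=c;return cv2.projectPoints(np.array(X,float).reshape(-1,3),cv2.Rodrigues(R)[0],t,K,d)[0].reshape(-1,2)
def two(c1,p1,c2,p2):
    o1,v1=ray(c1,[p1]);o2,v2=ray(c2,[p2]);A=np.c_[v1[0],-v2[0]]
    s=np.linalg.lstsq(A,o2-o1,rcond=None)[0];a=o1+s[0]*v1[0];b=o2+s[1]*v2[0];return (a+b)/2,np.linalg.norm(a-b)
def topdown(name,img,st,box,z=0.0,res=1000):
    # rectified view of plane z: box x0,x1,y0,y1; up = +x, left = +y
    x0,x1,y0,y1=box;X,Y=np.meshgrid(x1-np.arange(int((x1-x0)*res))/res,y1-np.arange(int((y1-y0)*res))/res,indexing='ij')
    p=proj(cam(name,st),np.c_[X.ravel(),Y.ravel(),np.full(X.size,z)]).astype(np.float32).reshape(*X.shape,2)
    return cv2.remap(img,p[...,0],p[...,1],cv2.INTER_LINEAR)
E
python3 - <<'E'
from h import *
c=cam('side')
L=dict(tape=(244,208),knob=(257,221),bolt=(261,238),wA=(258,264),wB=(223,192),wC=(190,189),red=(255,286),t2=(288,200),t3=(316,250),dish=(184,292),green=(199,252))
for k,p in zip(L,plane(c,list(L.values()),0)):print(k,p[:2])
im=cv2.imread('pics/side0.png')[140:310,150:360];cv2.imwrite('pics/c1.png',cv2.resize(im,None,fx=3.5,fy=3.5,interpolation=2))
E
```

```text
tape [0.4343 0.0928]
knob [ 0.4539 -0.0031]
bolt [ 0.4419 -0.1069]
wA [ 0.405  -0.2357]
wB [0.39   0.2316]
wC [0.2841 0.275 ]
red [ 0.3781 -0.3258]
t2 [0.586  0.1324]
t3 [ 0.5663 -0.1946]
dish [ 0.2222 -0.3225]
green [ 0.2716 -0.1547]
```

View pics/c1.png

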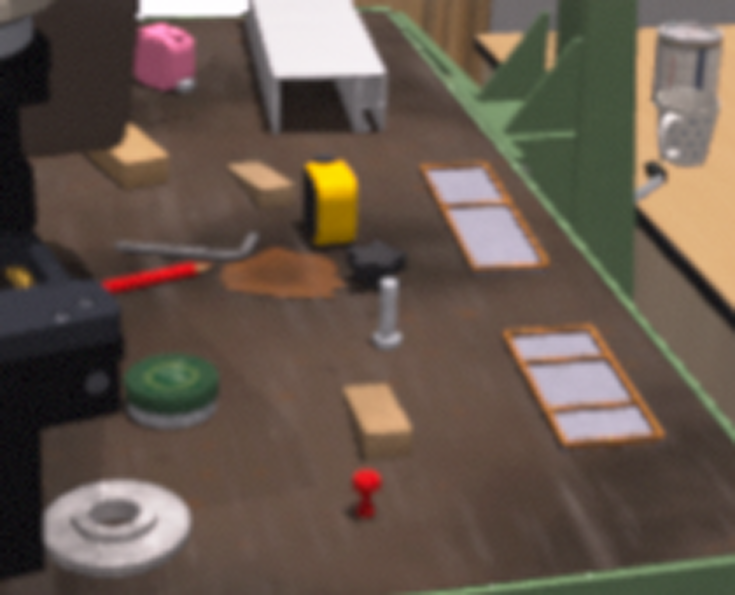

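Candidates: wooden blocks at (258,259), (223,190) and (190,185). The tapering two have to be compared by length, and (190,185) looks like a thick offcut. The yellow and black tape at (244,197) is the one meant, not the pink thing at (197,156). Next are wrist views from above.

Call:
move_arm(increments=[[2.49,-1.565,0,0,0,0,0],[2.49,-1.565,0,0,0,0,0],[2.49,-1.565,0,0,0,0,0],[2.49,-1.565,0,0,0,0,0],[2.49,-1.565,0,0,0,0,0],[2.49,-1.565,0,0,0,0,0],[2.49,-1.565,0,0,0,0,0],[2.49,-1.565,0,0,0,0,0],[2.49,-1.565,0,0,0,0,0],[2.49,-1.565,0,0,0,0,0],[2.49,-1.565,0,0,0,0,0],[2.49,-1.565,0,0,0,0,0],[2.49,-1.565,0,0,0,0,0],[2.49,-1.565,0,0,0,0,0],[2.49,-1.565,0,0,0,0,0],[2.49,-1.565,0,0,0,0,0],[2.49,-1.565,0,0,0,0,0],[2.49,-1.565,0,0,0,0,0],[0,0,0,0,0,7,0],[0,0,0,0,0,7,0]])

```text
clock: 1.82
tool_pos: [0.5207, -0.2188, 0.2143]
eef_rot: [-0.0, 1.0, 0.003, -0.0]
force: [-0.9, 0.3, -0.9]
gripper_width: 0.0953
grasp_force: 0.0
```

```bash
cat > snap.py <<'E'
from h import *
import sys,json,time
def snap(n):
    s=ctrl.read_state();im=ctrl.get_image('wrist');cv2.imwrite(f'pics/{n}.png',im)
    json.dump({k:np.array(s[k]).tolist() for k in s},open(f'pics/{n}.json','w'))
    return s,im
def load(n): return {k:np.array(v) for k,v in json.load(open(f'pics/{n}.json')).items()},cv2.imread(f'pics/{n}.png')
if __name__=='__main__':
    s,_=snap(sys.argv[1]);print(s['clock'],s['tool_pos'],s['eef_rot'])
E
python3 snap.py w1
```

```text
1.8167 [ 0.5207 -0.2188  0.2143] [-0.0001  1.      0.0029 -0.0002]
```

Call:
move_arm(increments=[[0,-2.91,0,0,0,0.5,0],[0,-2.91,0,0,0,0,0],[0,-2.91,0,0,0,0,0],[0,-2.91,0,0,0,0,0],[0,-2.91,0,0,0,0,0],[0,-2.91,0,0,0,0,0],[0,-2.91,0,0,0,0,0],[0,-2.91,0,0,0,0,0],[0,-2.91,0,0,0,0,0],[0,-2.91,0,0,0,0,0],[0,-2.91,0,0,0,0,0],[0,0,0,0,0,0,0],[0,0,0,0,0,0,0]])

```text
clock: 2.95
tool_pos: [0.5195, 0.1007, 0.2145]
eef_rot: [0.0, 1.0, 0.002, -0.0]
force: [-0.4, -0.0, -0.7]
gripper_width: 0.095
grasp_force: 0.0
```

```bash
python3 snap.py w2; python3 - <<'E'
from snap import *
o=[]
for n in('w1','w2'):
    s,im=load(n);o.append(im)
cv2.imwrite('pics/w12.png',cv2.resize(np.vstack(o),None,fx=.78,fy=.78,interpolation=cv2.INTER_AREA))
E
```

```text
2.95 [0.5195 0.1007 0.2145] [ 0.0001  1.      0.0022 -0.0001]
```

View pics/w1.png

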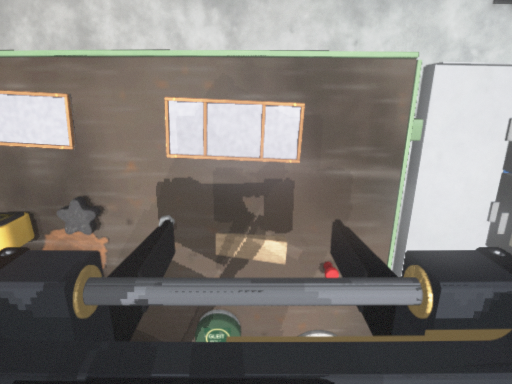

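View pics/w2.png

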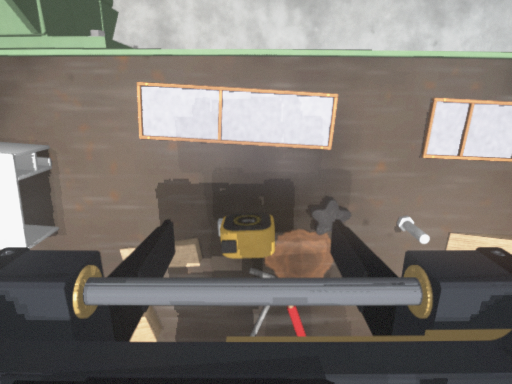

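w1 shows the three-tray (165–303, 97–162), star knob (76,215), wedge (252,248), bolt (167,222) and red knob (332,270). w2 shows the two-tray (138–337, 84–148) with its short compartment on the left, tape (246,235), star knob (331,215), bolt (404–424, 222–238), and the other wedge hidden by the finger near (185,255). I'll step back for clear views of the stock.

Call:
move_arm(increments=[[-2.2,-0.5,0,0,0,0,0],[-2.2,-0.5,0,0,0,0,0],[-2.2,-0.5,0,0,0,0,0],[-2.2,-0.5,0,0,0,0,0],[-2.2,-0.5,0,0,0,0,0],[0,0,0,0,0,0,0],[0,0,0,0,0,0,0]])

```text
clock: 3.58
tool_pos: [0.4096, 0.1241, 0.215]
eef_rot: [0.0, 1.0, -0.0, 0.0]
force: [0.7, 0.1, 0.1]
gripper_width: 0.0951
grasp_force: 0.0
```

```bash
python3 snap.py w3
```

```text
3.5833 [0.4096 0.1241 0.215 ] [ 0.0001  1.     -0.      0.0004]
```

Call:
move_arm(increments=[[0,2.9,0,0,0,0,0],[0,2.9,0,0,0,0,0],[0,2.9,0,0,0,0,0],[0,2.9,0,0,0,0,0],[0,2.9,0,0,0,0,0],[0,2.9,0,0,0,0,0],[0,2.9,0,0,0,0,0],[0,2.9,0,0,0,0,0],[0,2.9,0,0,0,0,0],[0,2.9,0,0,0,0,0],[0,2.9,0,0,0,0,0],[0,2.9,0,0,0,0,0],[0,0,0,0,0,0,0],[0,0,0,0,0,0,0]])

```text
clock: 4.8
tool_pos: [0.4096, -0.2253, 0.2141]
eef_rot: [-0.0, 1.0, -0.002, -0.0]
force: [-0.2, -0.5, -0.2]
gripper_width: 0.0951
grasp_force: 0.0
```

```bash
python3 snap.py w4; python3 - <<'E'
from snap import *
s3,a=load('w3');s4,b=load('w4')
cv2.imwrite('pics/w34.png',cv2.resize(np.vstack([a[50:270],b[50:270]]),None,fx=1.35,fy=1.35,interpolation=2))
for n in('w1','w2'):
    s,im=load(n);c=cam('wrist',s)
    h=cv2.cvtColor(im,cv2.COLOR_BGR2HSV)
    m=cv2.inRange(h,(5,120,120),(20,255,255));m[200:]=0
    for k in cv2.findContours(m,cv2.RETR_EXTERNAL,2)[0]:
        if cv2.contourArea(k)<2000: continue
        P=plane(c,k.reshape(-1,2),.008)[:,:2].astype(np.float32)
        r=cv2.minAreaRect(P*1000);print(n,cv2.boundingRect(k),r)
E
```

```text
4.8 [ 0.4096 -0.2253  0.2141] [-0.0001  1.     -0.0016 -0.0002]
```

View pics/w34.png

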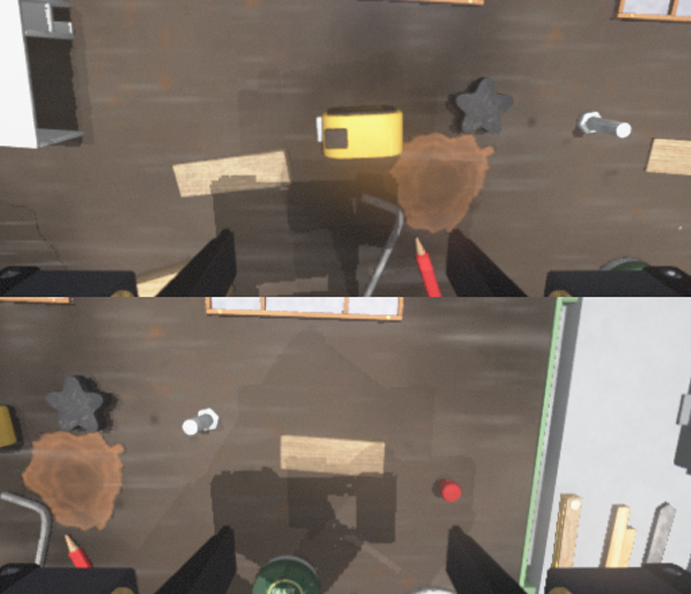

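The crop shows wedge B at w3 (172,179) and wedge A at w4 (246,167). The tape (w3 (267,147)) has its hook end to the left, and the star knob (358,128), bolt (440,142) and red knob (w4 (335,194)) are clear. Next I'll measure with masks.

```bash
python3 - <<'E'
from snap import *
def big(m,lo,hi,box=None):
    r=[]
    for k in cv2.findContours(m,cv2.RETR_EXTERNAL,cv2.CHAIN_APPROX_NONE)[0]:
        a=cv2.contourArea(k)
        if lo<a<hi: r.append(k)
    return r
for n in('w1','w2'):
    s,im=load(n);c=cam('wrist',s);h=cv2.cvtColor(im,cv2.COLOR_BGR2HSV)
    print(n,h[98:103,235 if n=='w1' else 180],h[110,250 if n=='w1' else 180])
    t=cv2.inRange(im,(150,150,140),(255,255,255));w=cv2.inRange(h,(5,110,110),(22,255,255))
    m=t|w;m[:75]=0;m[175:]=0;m=cv2.morphologyEx(m,cv2.MORPH_OPEN,np.ones((3,3)))
    for k in big(m,3000,20000):
        bb=cv2.boundingRect(k)
        if bb[0]<2 or bb[0]+bb[2]>505:continue
        P=plane(c,k.reshape(-1,2),.008)[:,:2].astype(np.float32)
        print('tray',n,bb,cv2.minAreaRect(P*1000))
        q=np.zeros_like(m);cv2.drawContours(q,[k],-1,255,-1)
        for kk in big(cv2.morphologyEx(t&q,cv2.MORPH_OPEN,np.ones((3,3))),300,20000):
            P=plane(c,kk.reshape(-1,2),.006)[:,:2].astype(np.float32);print('   comp',cv2.minAreaRect(P*1000))
for n in('w3','w4'):
    s,im=load(n);c=cam('wrist',s);h=cv2.cvtColor(im,cv2.COLOR_BGR2HSV)
    pt=(172,179) if n=='w3' else (246,167);print(n,'wedge hsv',h[pt[1],pt[0]],h[pt[1]+45,pt[0]])
    m=cv2.inRange(h,(8,60,105),(28,200,255));m[225:]=0;m=cv2.morphologyEx(m,cv2.MORPH_OPEN,np.ones((3,3)))
    for k in big(m,600,8000):
        r=cv2.boxPoints(cv2.minAreaRect(k.astype(np.float32)));e=cv2.approxPolyDP(k,4,True).reshape(-1,2)
        print(n,'wood',cv2.boundingRect(k),cv2.contourArea(k),e.tolist())
        P=plane(c,k.reshape(-1,2),.01)[:,:2].astype(np.float32);print('    ',cv2.minAreaRect(P*1000))
    d=cv2.inRange(im,(0,0,0),(62,62,62))&cv2.inRange(h,(0,0,0),(180,70,70))
    for nm,m,lo in(('yellow',cv2.inRange(h,(18,130,90),(35,255,255)),500),('red',cv2.inRange(h,(170,120,60),(180,255,255))|cv2.inRange(h,(0,190,60),(5,255,255)),60)):
        m[:60]=0;m[230:]=0
        for k in big(m,lo,9000): print(n,nm,cv2.boundingRect(k),cv2.contourArea(k),cv2.approxPolyDP(k,2.5,True).reshape(-1,2).tolist())
s,im=load('w3');print(im[128,358],im[150,400],im[128,330],im[139,438],im[146,462])
E
```

```text
w1 [[ 13  39 124]
 [ 12  59 139]
 [ 13 102 190]
 [ 14 112 226]
 [ 13 112 221]] [124   8 231]
w2 [[120   6 240]
 [120   4 240]
 [120   5 240]
 [125   6 240]
 [120   5 240]] [126   5 240]
tray w2 (142, 87, 191, 59) ((578.7510986328125, 120.43474578857422), (226.15895080566406, 58.70722579956055), 86.9220962524414)
   comp ((578.6383056640625, 120.53421020507812), (227.35763549804688, 59.01839828491211), 86.92223358154297)
w3 wedge hsv [ 17  68 219] [12 25 51]
w3 wood (128, 158, 88, 38) 2182.0 [[212, 159], [147, 172], [131, 170], [133, 194], [213, 186]]
     ((392.3391418457031, 226.12879943847656), (37.54943084716797, 109.5226821899414), 9.058401107788086)
w3 wood (474, 141, 38, 40) 890.0 [[475, 143], [477, 153], [484, 152], [478, 176], [511, 180], [511, 154], [486, 152], [484, 141]]
     ((413.8517150878906, -177.0623016357422), (59.489707946777344, 45.4990119934082), 13.485214233398438)
w3 wood (220, 131, 147, 92) 6718.5 [[221, 157], [222, 166], [236, 165], [260, 181], [281, 181], [294, 194], [301, 215], [318, 222], [333, 221], [349, 198], [359, 195], [355, 192], [360, 166], [366, 16
[... 656 characters left out ...]
[75, 222], [88, 195], [91, 160], [81, 160], [73, 150]]
     ((386.9548034667969, 28.828758239746094), (89.71021270751953, 104.49046325683594), 64.38554382324219)
w4 wood (197, 141, 89, 42) 2185.0 [[197, 144], [207, 155], [208, 177], [284, 180], [283, 155], [212, 152], [207, 141]]
     ((409.0736083984375, -210.18206787109375), (113.86770629882812, 44.6500129699707), 79.29621887207031)
w4 wood (149, 0, 138, 68) 945.5 [[149, 0], [152, 62], [286, 67], [257, 61], [259, 0], [253, 62], [195, 58], [195, 0], [193, 59], [157, 59]]
     ((559.579833984375, -187.95840454101562), (153.71998596191406, 67.1387710571289), 87.76811218261719)
[ 98  97 100] [ 99 109 121] [54 62 70] [123 123 123] [245 245 244]
```

```bash
python3 - <<'E'
from snap import *
def big(m,lo,hi):
    return [k for k in cv2.findContours(m,cv2.RETR_EXTERNAL,cv2.CHAIN_APPROX_NONE)[0] if lo<cv2.contourArea(k)<hi]
def quad(k):
    return cv2.boxPoints(cv2.minAreaRect(k.astype(np.float32)))
O=np.ones((3,3),np.uint8)
# trays: outer outline via V threshold in local region
for n,(x0,y0,x1,y1) in(('w1',(155,88,315,172)),('w2',(128,74,348,158))):
    s,im=load(n);c=cam('wrist',s);v=im.max(2)
    m=np.zeros_like(v);m[y0:y1,x0:x1]=(v[y0:y1,x0:x1]>125)*255
    k=max(big(cv2.morphologyEx(m,cv2.MORPH_OPEN,O),500,30000),key=cv2.contourArea)
    P=plane(c,k.reshape(-1,2)+0.,.008)[:,:2].astype(np.float32);print('tray',n,cv2.minAreaRect(P*1000))
for n,(x0,y0,x1,y1) in(('w3',(120,140,225,205)),('w4',(195,135,295,195))):
    s,im=load(n);c=cam('wrist',s);v=im.max(2)
    m=np.zeros_like(v);m[y0:y1,x0:x1]=(v[y0:y1,x0:x1]>135)*255
    k=max(big(cv2.morphologyEx(m,cv2.MORPH_OPEN,O),500,30000),key=cv2.contourArea)
    q=quad(k);q=q[np.argsort(q[:,0])];L,Rr=q[:2],q[2:];print('wedge',n,q.round(1).tolist(),cv2.contourArea(k))
    for zl,zr in((.021,.003),(.003,.021)):
        l=plane(c,L,zl);r=plane(c,Rr,zr);a,b=l.mean(0),r.mean(0);d=(a-b)[:2]
        print('  thick','left' if zl>zr else 'right',(a+b)[:2]/2,'len',np.linalg.norm(d),'w',np.linalg.norm(l[0]-l[1]),np.linalg.norm(r[0]-r[1]),'dir L-R deg',np.degrees(np.arctan2(d[1],d[0])))
# yellow tape, red knob
for n in('w3','w4'):
    s,im=load(n);c=cam('wrist',s);h=cv2.cvtColor(im,cv2.COLOR_BGR2HSV)
    if n=='w3':
        m=cv2.inRange(h,(18,130,90),(35,255,255));m[:60]=0;m[185:]=0
        k=max(big(m,200,9000),key=cv2.contourArea);r=cv2.minAreaRect(k);print('tape',r)
        for z in(.0,.062):print(z,plane(c,quad(k),z)[:,:2].round(4).tolist())
    if n=='w4':
        m=cv2.inRange(h,(170,110,60),(180,255,255))|cv2.inRange(h,(0,190,60),(5,255,255));m[:60]=0;m[230:]=0;m[:,:300]=0
        k=max(big(m,50,3000),key=cv2.contourArea);print('red',cv2.minEnclosingCircle(k),cv2.boundingRect(k));print(plane(c,[cv2.minEnclosingCircle(k)[0]],.022))
    cv2.imwrite(f'pics/{n}b.png',im)
# star and bolt blow-up
s,im=load('w3');cv2.imwrite('pics/sb.png',np.vstack([cv2.resize(im[90:190,230:490],None,fx=3,fy=3,interpolation=2),cv2.resize(load('w4')[1][100:200,40:300],None,fx=3,fy=3,interpolation=2)])[:600])
E
```

```text
tray w1 ((562.001708984375, -190.18768310546875), (99.51319122314453, 189.56764221191406), 0.2824245095252991)
tray w2 ((577.2411499023438, 127.54086303710938), (97.25395202636719, 257.0137634277344), 0.0519125871360302)
wedge w3 [[127.30000305175781, 170.6999969482422], [130.60000610351562, 196.8000030517578], [211.3000030517578, 160.1999969482422], [214.5, 186.3000030517578]] 2006.5
  thick left [0.3926 0.226 ] len 0.10223034932742868 w 0.03342593873090662 0.034419842368917535 dir L-R deg 94.97297340926346
  thick right [0.3923 0.2286] len 0.11320117924495175 w 0.03507455048496756 0.03280200391004282 dir L-R deg 99.27282716723411
wedge w4 [[204.89999389648438, 176.6999969482422], [207.3000030517578, 149.39999389648438], [283.29998779296875, 183.5], [285.6000061035156, 156.1999969482422]] 1937.5
  thick left [ 0.4078 -0.2172] len 0.09732871503350347 w 0.03382770132854114 0.035711235269793445 dir L-R deg 82.36281040028825
  thick right [ 0.408  -0.2149] len 0.09745675097620797 w 0.03550042393915765 0.03402857956992889 dir L-R deg 87.06072253884551
tape ((268.6357421875, 149.695556640625), (34.427833557128906, 58.97063446044922), 88.91908264160156)
0.0 [[0.4479, 0.1414], [0.4492, 0.0682], [0.4056, 0.0656], [0.4042, 0.1411]]
0.062 [[0.4546, 0.1387], [0.4558, 0.0773], [0.4191, 0.0751], [0.4179, 0.1385]]Traceback (most recent call last):
  File "<stdin>", line 30, in <module>
ValueError: max() iterable argument is empty
```

```bash
python3 - <<'E'
from snap import *
def big(m,lo,hi):
    return [k for k in cv2.findContours(m,cv2.RETR_EXTERNAL,cv2.CHAIN_APPROX_NONE)[0] if lo<cv2.contourArea(k)<hi]
s,im=load('w1');c=cam('wrist',s);h=cv2.cvtColor(im,cv2.COLOR_BGR2HSV)
m=cv2.inRange(h,(0,0,140),(180,40,255));m[:90]=0;m[170:]=0;m[:,:150]=0;m[:,320:]=0
ks=big(m,300,9000);
for k in ks:print('comp',cv2.minAreaRect(plane(c,k.reshape(-1,2)+0.,.005)[:,:2].astype(np.float32)*1000))
print('t3',cv2.minAreaRect(plane(c,np.vstack(ks).reshape(-1,2)+0.,.005)[:,:2].astype(np.float32)*1000))
s,im=load('w4');c=cam('wrist',s);h=cv2.cvtColor(im,cv2.COLOR_BGR2HSV)
print(h[190:200:3,335])
a=im[...,2].astype(int)-im[...,1];m=((a>50)*255).astype(np.uint8);m[:60]=0;m[230:]=0;m[:,:300]=0;m[:,370:]=0
for k in big(m,40,3000):
    cc,r=cv2.minEnclosingCircle(k);print('red',cc,r,cv2.boundingRect(k),plane(c,[cc],.022))
s,im=load('w3')
cv2.imwrite('pics/sb.png',np.vstack([cv2.resize(im[100:190,230:490],None,fx=3,fy=3,interpolation=2),cv2.resize(load('w4')[1][100:200,40:300],None,fx=3,fy=3,interpolation=2)]))
E
```

```text
comp ((560.2252807617188, -252.99728393554688), (42.01912307739258, 63.772804260253906), 87.8689193725586)
comp ((562.5341186523438, -195.35552978515625), (65.50334930419922, 64.21310424804688), 87.96012115478516)
comp ((564.791748046875, -136.34005737304688), (41.90794372558594, 63.706966400146484), 89.05553436279297)
t3 ((562.5836791992188, -194.86727905273438), (158.33963012695312, 64.14057159423828), 87.78784942626953)
[[  0 160 223]
 [  1 158 224]
 [  1 156 216]
 [  0 156 213]]
red (333.0714416503906, 192.92857360839844) 8.586384773254395 (326, 185, 16, 17) [[ 0.3765 -0.3244  0.022 ]]
```

View pics/sb.png

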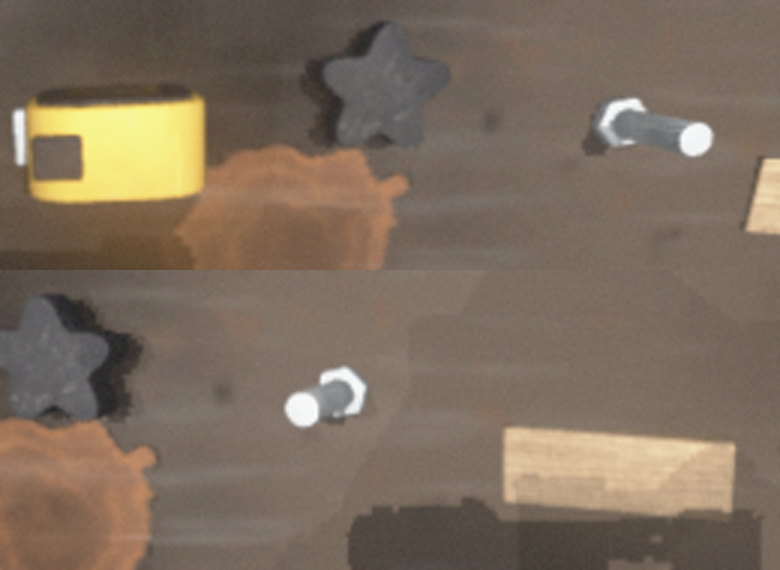

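```bash
cat > plan.py <<'E'
from h import *
import sys
# plan.py x y z psi [x y z psi ...]: tool-frame shifts (cm), turn about tool z (deg), from measured pose, each from previous target
s=ctrl.read_state();q=s['eef_rot'];R=Ro.from_quat([q[1],q[2],q[3],q[0]]).as_matrix();p=s['tool_pos']
print('t',round(float(s['clock']),2),'pos',p,'psi',round(np.degrees(np.arctan2(R[1,0],R[0,0])),2),'tilt',np.degrees(R[:2,2]).round(2),'j',s['joint_pos'],'w',s['gripper_width'],'f',s['grasp_force'])
v=list(map(float,sys.argv[1:]))
for i in range(0,len(v),4):
    t=np.array(v[i:i+3]);d=R.T@(t-p)*100;ps=np.degrees(np.arctan2(R[1,0],R[0,0]));dz=-(v[i+3]-ps);dz=(dz+180)%360-180
    n=np.linalg.norm(d);print('d',d.round(2),'|d|',n.round(2),'turn',round(dz,2),'rows>=',max(1,int(np.ceil(max(n/3.2,abs(dz)/6)))))
    R=Ro.from_euler('z',v[i+3]-ps,degrees=True).as_matrix()@R;p=t
E
python3 - <<'E'
from snap import *
s3,_=load('w3');s4,_=load('w4');a=cam('wrist',s3);b=cam('wrist',s4);sd=cam('side')
print('star',two(a,(358,129.3),b,(58.3,130)));print('bolt top',two(a,(461.7,146),b,(140.7,146)))
print(plane(a,[(358,129.3)],.027),plane(b,[(58.3,130)],.027))
for p,z in(((461.7,146),.053),((438,140),.008)):print('bolt w3',plane(a,[p],z))
for p,z in(((140.7,146),.053),((154.5,140),.008)):print('bolt w4',plane(b,[p],z))
print('red side',two(b,(333.1,192.9),sd,(255,277)))
for j in('w3','w4'):print(load(j)[0]['joint_pos'])
E
python3 plan.py
```

```text
star (array([0.455 , 0.0017, 0.0237]), np.float64(0.00027867910647017024))
bolt top (array([ 0.4401, -0.1039,  0.0531]), np.float64(0.00020334599997786276))
[[0.4551 0.0028 0.027 ]] [[ 0.4554 -0.0004  0.027 ]]
bolt w3 [[ 0.44  -0.104  0.053]]
bolt w3 [[ 0.4406 -0.1039  0.008 ]]
bolt w4 [[ 0.4402 -0.1039  0.053 ]]
bolt w4 [[ 0.4407 -0.1052  0.008 ]]
red side (array([ 0.3773, -0.3244,  0.0228]), np.float64(0.0010399580304982575))
[ 0.1397  0.2098  2.0135 -0.0003  0.9175  1.7107]
[-0.6444  0.2686  1.9305 -0.0001  0.9428  0.9298]
t 4.85 pos [ 0.4095 -0.2242  0.2142] psi -0.12 tilt [-0.03  0.02] j [-0.6425  0.2677  1.9317 -0.      0.943   0.9304] w 0.09507330216453072 f 0.0
```

Star at (0.455, 0.0015), bolt (0.440, -0.104), red (0.377, -0.324). Wedge B at w3 (172,179) measures about 111 mm and wedge A at w4 (246,167) about 95 mm, so B is the long one and A stays. The star goes first.

```bash
python3 plan.py .455 .0015 .10 15.7 .455 .0015 .008 15.7 .455 .0015 .10 15.7 .5625 -.195 .10 0 .5625 -.195 .0115 -2
```

```text
t 4.85 pos [ 0.4095 -0.2242  0.2142] psi -0.12 tilt [-0.03  0.02] j [-0.6425  0.2677  1.9317 -0.      0.943   0.9304] w 0.09507330216453072 f 0.0
d [  4.51 -22.57  11.43] |d| 25.7 turn -15.82 rows>= 9
d [0.01 0.   9.2 ] |d| 9.2 turn 0.0 rows>= 3
d [-0.01 -0.   -9.2 ] |d| 9.2 turn 0.0 rows>= 3
d [ 5.03 21.83 -0.01] |d| 22.4 turn 15.7 rows>= 7
d [0.01 0.   8.85] |d| 8.85 turn 2.0 rows>= 3
```

Call:
move_arm(increments=[[0.5,-2.5,1.27,0,0,0,0],[0.5,-2.5,1.27,0,0,0,0],[0.5,-2.5,1.27,0,0,0,0],[0.5,-2.5,1.27,0,0,0,0],[0.5,-2.5,1.27,0,0,0,0],[0.5,-2.5,1.27,0,0,0,0],[0.5,-2.5,1.27,0,0,0,0],[0.5,-2.5,1.27,0,0,0,0],[0.5,-2.6,1.27,0,0,0,0],[0,0,0,0,0,-5.3,0],[0,0,0,0,0,-5.3,0],[0,0,0,0,0,-5.2,0],[0,0,0,0,0,0,0],[0,0,0,0,0,0,0],[0,0,0,0,0,0,0]])

```text
clock: 6.1
tool_pos: [0.4546, 0.003, 0.1004]
eef_rot: [0.0, 0.991, 0.136, 0.0]
force: [-0.1, -0.2, -0.4]
gripper_width: 0.0952
grasp_force: 0.0
```

```bash
python3 plan.py .455 .0015 .008 15.7
```

```text
t 6.1 pos [0.4546 0.003  0.1004] psi 15.64 tilt [ 0.01 -0.01] j [-0.1388  0.4283  2.0868 -0.0001  0.6263  1.1592] w 0.09519196597140321 f 0.0
d [-0.01  0.16  9.24] |d| 9.24 turn -0.06 rows>= 3
```

Call:
move_arm(increments=[[0,0.04,2.31,0,0,0,0],[0,0.04,2.31,0,0,0,0],[0,0.04,2.31,0,0,0,0],[0,0.04,2.31,0,0,0,0],[0,0,0,0,0,0,0],[0,0,0,0,0,0,255],[0,0,0,0,0,0,255],[0,0,0,0,0,0,255],[0,0,0,0,0,0,255],[0,0,0,0,0,0,255],[0,0,0,0,0,0,255],[0,0,0,0,0,0,255],[0,0,0,0,0,0,255],[0,0,0,0,0,0,255],[0,0,0,0,0,0,255],[0,0,0,0,0,0,255]], grip_force=12)

```text
clock: 7.43
tool_pos: [0.4552, 0.0012, 0.008]
eef_rot: [0.0, 0.991, 0.137, 0.0]
force: [-0.6, 0.2, 4.7]
gripper_width: 0.046
grasp_force: 11.8
```

```bash
python3 plan.py .455 .0015 .10 15.7 .5625 -.195 .10 -2 .5625 -.195 .0115 -2
```

```text
t 7.43 pos [0.4552 0.0012 0.008 ] psi 15.78 tilt [ 0.02 -0.01] j [-0.1425  0.6113  2.1475 -0.0003  0.3825  1.153 ] w 0.04599224688390222 f 11.848998881432635
d [-0.01 -0.03 -9.2 ] |d| 9.2 turn 0.08 rows>= 3
d [ 5.03 21.83  0.01] |d| 22.4 turn 17.7 rows>= 7
d [-0.   -0.    8.85] |d| 8.85 turn 0.0 rows>= 3
```

Call:
move_arm(increments=[[0,0,-2,0,0,0,255],[0,0,-3,0,0,0,255],[0,0,-3,0,0,0,255],[0.63,2.73,0,0,0,0,255],[0.63,2.73,0,0,0,0,255],[0.63,2.73,0,0,0,0,255],[0.63,2.73,0,0,0,0,255],[0.63,2.73,0,0,0,0,255],[0.63,2.73,0,0,0,0,255],[0.63,2.73,0,0,0,0,255],[0.63,2.73,0,0,0,0,255],[0,0,0,0,0,6,255],[0,0,0,0,0,6,255],[0,0,0,0,0,5.7,255],[0,0,0,0,0,0,255],[0,0,0,0,0,0,255]])

```text
clock: 8.77
tool_pos: [0.5628, -0.1951, 0.0876]
eef_rot: [-0.0, 1.0, -0.015, -0.0]
force: [0.2, 1.1, -0.6]
gripper_width: 0.0459
grasp_force: 11.9
```

```bash
python3 plan.py .5625 -.195 .03 -2; python3 - <<'E'
from h import *
cv2.imwrite('pics/sidek.png',ctrl.get_image('side'))
w=ctrl.get_image('wrist');cv2.imwrite('pics/wk.png',w)
a=cv2.imread('pics/sidek.png')[180:300,230:380]
cv2.imwrite('pics/k.png',cv2.resize(a,None,fx=4,fy=4))
E
```

```text
t 8.77 pos [ 0.5628 -0.1951  0.0876] psi -1.74 tilt [-0.03  0.01] j [-0.4445  0.6013  1.7547 -0.0001  0.7861  1.1567] w 0.04587734937765438 f 11.851219559011952
d [-0.03 -0.01  5.76] |d| 5.76 turn 0.26 rows>= 2
```

View pics/k.png

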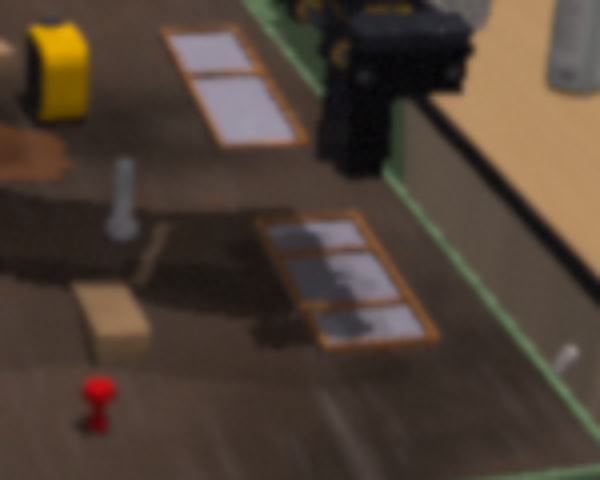

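The side crop shows the empty three-tray around (340,280) under the closed gripper (350,120), with the knob hidden behind the near finger but an opening of 46 mm. I'll lower it in.

Call:
move_arm(increments=[[0,0,2,0,0,0,255],[0,0,2,0,0,0,255],[0,0,1.5,0,0,0,255],[0,0,1,0,0,0,255],[0,0,0.6,0,0,0,255],[0,0,0.3,0,0,0,255],[0,0,0.1,0,0,0,255],[0,0,0,0,0,0,255],[0,0,0,0,0,0,255],[0,0,0,0,0,0,255]])

```text
clock: 9.7
tool_pos: [0.5633, -0.1953, 0.0136]
eef_rot: [0.0, 1.0, -0.017, 0.0]
force: [0.0, 0.2, -1.1]
gripper_width: 0.0461
grasp_force: 11.9
```

Call:
move_arm(increments=[[0,0,0.2,0,0,0,255],[0,0,0,0,0,0,255],[0,0,0,0,0,0,255]])

```text
clock: 9.95
tool_pos: [0.5632, -0.1953, 0.0111]
eef_rot: [0.0, 1.0, -0.017, 0.0]
force: [1.0, -0.6, 1.1]
gripper_width: 0.0457
grasp_force: 11.8
```

Call:
move_arm(increments=[[0,0,0,0,0,0,60],[0,0,0,0,0,0,60],[0,0,0,0,0,0,60],[0,0,0,0,0,0,60],[0,0,-1.5,0,0,0,60],[0,0,-3,0,0,0,60],[0,0,-3,0,0,0,60],[0,0,-3,0,0,0,60],[-2.7,-2,0,0,0,0,60],[-2.7,-2,0,0,0,0,60],[-2.7,-2,0,0,0,0,60],[-2.7,-2,0,0,0,0,60],[0,0,0,0,0,0,60],[0,0,0,0,0,0,60]])

```text
clock: 11.12
tool_pos: [0.4571, -0.1109, 0.1164]
eef_rot: [0.0, 1.0, -0.016, 0.0]
force: [0.6, -0.5, -0.1]
gripper_width: 0.0724
grasp_force: 0.0
```

```bash
python3 snap.py w5; python3 plan.py .4402 -.104 .1 0 .4402 -.104 .011 0;python3 - <<'E'
from h import *
a=cv2.imread('pics/w5.png');cv2.imwrite('pics/w5c.png',a[:300])
E
```

```text
11.1167 [ 0.4571 -0.1109  0.1164] [ 0.0001  0.9999 -0.0163  0.0001]
t 11.17 pos [ 0.4582 -0.1117  0.1164] psi -1.89 tilt [ 0.07 -0.03] j [-0.3792  0.4186  2.0338 -0.0002  0.6879  1.2247] w 0.07267219970935448 f 0.0
d [-1.83 -0.71  1.63] |d| 2.55 turn -1.89 rows>= 1
d [-0.01 -0.    8.9 ] |d| 8.9 turn 0.0 rows>= 3
```

View pics/w5c.png

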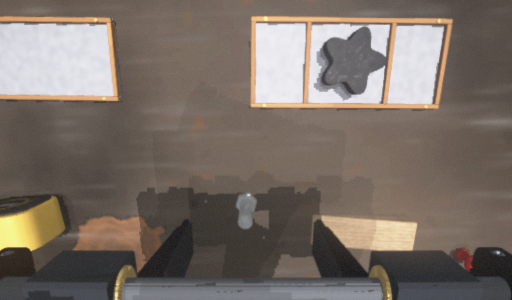

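The star knob sits in the middle compartment (352,62). The bolt stands at (246,210), between the fingers.

Call:
move_arm(increments=[[-0.9,-0.35,0.8,0,0,-1.9,60],[-0.93,-0.36,0.8,0,0,0,60],[0,0,2.2,0,0,0,60],[0,0,2.2,0,0,0,60],[0,0,2.2,0,0,0,60],[0,0,2.3,0,0,0,60],[0,0,0,0,0,0,60],[0,0,0,0,0,0,60]])

```text
clock: 11.83
tool_pos: [0.4398, -0.1046, 0.0102]
eef_rot: [-0.0, 1.0, -0.0, -0.001]
force: [-0.6, 0.4, 0.3]
gripper_width: 0.0728
grasp_force: 0.0
```

Call:
move_arm(increments=[[0,0,0,0,0,0,255],[0,0,0,0,0,0,255],[0,0,0,0,0,0,255],[0,0,0,0,0,0,255],[0,0,0,0,0,0,255],[0,0,0,0,0,0,255],[0,0,0,0,0,0,255],[0,0,0,0,0,0,255],[0,0,0,0,0,0,255],[0,0,0,0,0,0,255]])

```text
clock: 12.67
tool_pos: [0.4395, -0.1042, 0.0109]
eef_rot: [0.0, 1.0, -0.0, -0.0]
force: [0.4, -0.3, 0.8]
gripper_width: 0.0116
grasp_force: 12.4
```

```bash
python3 plan.py .4402 -.104 .1 0 .5648 -.137 .1 0 .5648 -.137 .014 0
```

```text
t 12.67 pos [ 0.4395 -0.1042  0.0109] psi -0.02 tilt [-0. -0.] j [-0.3792  0.6031  2.1544 -0.0002  0.3841  1.1921] w 0.011580569400694643 f 12.397958189249039
d [ 0.07 -0.02 -8.91] |d| 8.91 turn -0.02 rows>= 3
d [12.46  3.3  -0.  ] |d| 12.89 turn 0.0 rows>= 5
d [ 0.  -0.   8.6] |d| 8.6 turn 0.0 rows>= 3
```

Call:
move_arm(increments=[[0,0,-2,0,0,0,255],[0,0,-3,0,0,0,255],[0,0,-3,0,0,0,255],[2.5,0.6,0,0,0,0,255],[2.5,0.6,0,0,0,0,255],[2.5,0.6,0,0,0,0,255],[2.5,0.6,0,0,0,0,255],[2.5,0.6,0,0,0,0,255],[0,0,0,0,0,0,255],[0,0,2,0,0,0,255],[0,0,2,0,0,0,255],[0,0,2,0,0,0,255],[0,0,0.8,0,0,0,255],[0,0,0.5,0,0,0,255],[0,0,0.2,0,0,0,255],[0,0,0,0,0,0,255],[0,0,0,0,0,0,255],[0,0,0,0,0,0,255]])

```text
clock: 14.17
tool_pos: [0.5649, -0.1344, 0.0168]
eef_rot: [0.0, 1.0, -0.0, 0.001]
force: [-0.4, -0.2, -0.4]
gripper_width: 0.0116
grasp_force: 12.0
```

```bash
python3 plan.py .5648 -.134 .0139 -2; python3 -c "
from h import *
print(ctrl.read_state()['force'])"
```

```text
t 14.17 pos [ 0.5649 -0.1344  0.0168] psi -0.01 tilt [ 0.08 -0.03] j [-0.3472  0.691   1.8338 -0.0002  0.6153  1.224 ] w 0.011619798821961779 f 12.000022977590561
d [-0.01 -0.04  0.29] |d| 0.29 turn 1.99 rows>= 1
[-0.367  -0.2452 -0.3684]
```

Lower 2.5 mm, release, rise and go to the red knob.

Call:
move_arm(increments=[[0,0,0.15,0,0,0,255],[0,0,0.13,0,0,0,255],[0,0,0,0,0,0,255],[0,0,0,0,0,0,255]])

```text
clock: 14.5
tool_pos: [0.5649, -0.1344, 0.0137]
eef_rot: [0.0, 1.0, -0.0, 0.001]
force: [-0.3, 0.5, 5.4]
gripper_width: 0.0119
grasp_force: 12.0
```

Call:
move_arm(increments=[[0,0,0,0,0,0,178],[0,0,0,0,0,0,178],[0,0,0,0,0,0,178],[0,0,0,0,0,0,178],[0,0,-1.5,0,0,0,178],[0,0,-3,0,0,0,178],[0,0,-3,0,0,0,178],[0,0,-3,0,0,0,120],[-2.3,2.35,0,0,0,0,60],[-2.3,2.35,0,0,0,0,60],[-2.3,2.35,0,0,0,0,60],[-2.3,2.35,0,0,0,0,60],[-2.3,2.35,0,0,0,0,60],[-2.3,2.35,0,0,0,0,60],[-2.3,2.35,0,0,0,0,60],[0,2.4,0,0,0,0,60],[0,0,0,0,0,0,60],[0,0,0,0,0,0,60]])

```text
clock: 16.0
tool_pos: [0.4031, -0.3235, 0.118]
eef_rot: [0.0, 1.0, -0.001, 0.0]
force: [-0.2, 0.7, -0.1]
gripper_width: 0.0727
grasp_force: 0.0
```

```bash
python3 snap.py w6; python3 - <<'E'
from snap import *
s,im=load('w6');c=cam('wrist',s)
a=im[...,2].astype(int)-im[...,1];m=((a>60)*255).astype(np.uint8);m[:60]=0;m[300:]=0
for k in cv2.findContours(m,cv2.RETR_EXTERNAL,2)[0]:
    if cv2.contourArea(k)>60:
        cc,r=cv2.minEnclosingCircle(k);print(cc,r,cv2.contourArea(k),plane(c,[cc],.021))
cv2.imwrite('pics/w6c.png',im[:300])
E
python3 plan.py .3773 -.3244 .1 0 .3773 -.3244 .009 0
```

```text
16.0 [ 0.4031 -0.3235  0.118 ] [ 0.      1.     -0.0012  0.    ]
(255.0, 217.0) 11.180439949035645 288.5 [[ 0.3766 -0.3253  0.021 ]]
t 16.05 pos [ 0.4033 -0.3225  0.1179] psi -0.07 tilt [-0.02  0.02] j [-0.8026  0.4676  1.9264  0.0001  0.7481  0.7693] w 0.0727320777445644 f 0.0
d [-2.6   0.19  1.79] |d| 3.17 turn -0.07 rows>= 1
d [0.  0.  9.1] |d| 9.1 turn 0.0 rows>= 3
```

View pics/w6c.png

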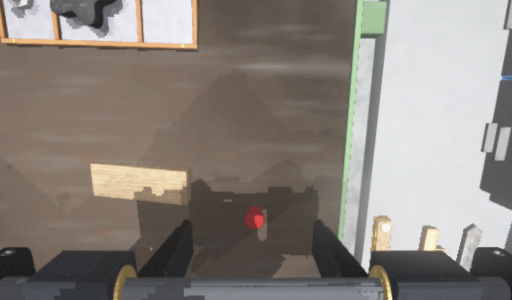

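The red knob (255,217) stands centred between the fingers at (0.377, -0.325), clear of the short wedge.

Call:
move_arm(increments=[[-1.3,0.12,0.9,0,0,0,60],[-1.33,0.13,0.9,0,0,0,60],[0,0,2.3,0,0,0,60],[0,0,2.3,0,0,0,60],[0,0,2.3,0,0,0,60],[0,0,2.3,0,0,0,60],[0,0,0,0,0,0,60],[0,0,0,0,0,0,60],[0,0,0,0,0,0,255],[0,0,0,0,0,0,255],[0,0,0,0,0,0,255],[0,0,0,0,0,0,255],[0,0,0,0,0,0,255],[0,0,0,0,0,0,255],[0,0,0,0,0,0,255],[0,0,0,0,0,0,255],[0,0,0,0,0,0,255]], grip_force=8)

```text
clock: 17.47
tool_pos: [0.3772, -0.3252, 0.0081]
eef_rot: [0.0, 1.0, -0.0, -0.0]
force: [0.2, 0.0, 0.6]
gripper_width: 0.0181
grasp_force: 1.9
```

```bash
python3 plan.py .3765 -.325 .1 0 .5603 -.254 .1 0 .5603 -.254 .012 0
```

```text
t 17.47 pos [ 0.3772 -0.3252  0.0081] psi -0.02 tilt [-0. -0.] j [-0.8443  0.6395  2.0431 -0.0001  0.459   0.727 ] w 0.01806189557684467 f 1.8538724568315956
d [-0.07 -0.02 -9.19] |d| 9.19 turn -0.02 rows>= 3
d [18.38 -7.1  -0.  ] |d| 19.7 turn 0.0 rows>= 7
d [ 0.  -0.   8.8] |d| 8.8 turn 0.0 rows>= 3
```

Call:
move_arm(increments=[[0,0,0,0,0,0,255],[0,0,0,0,0,0,255],[0,0,-1,0,0,0,255],[0,0,-2,0,0,0,255],[0,0,-2.5,0,0,0,255],[0,0,-2.5,0,0,0,255],[2.6,-0.99,0,0,0,0,255],[2.6,-0.99,0,0,0,0,255],[2.6,-0.99,0,0,0,0,255],[2.6,-0.99,0,0,0,0,255],[2.6,-0.99,0,0,0,0,255],[2.6,-0.99,0,0,0,0,255],[2.7,-0.99,0,0,0,0,255],[0,0,0,0,0,0,255],[0,0,0,0,0,0,255]])

```text
clock: 18.72
tool_pos: [0.5609, -0.2551, 0.0884]
eef_rot: [0.0, 1.0, 0.001, 0.0]
force: [-0.7, -0.4, -0.6]
gripper_width: 0.0175
grasp_force: 8.0
```

```bash
python3 plan.py .5603 -.256 .0115 -2
```

```text
t 18.72 pos [ 0.5609 -0.2551  0.0884] psi 0.09 tilt [ 0.   -0.01] j [-0.534   0.6234  1.7016 -0.0001  0.8165  1.0353] w 0.017500257972697456 f 8.000083924507635
d [-0.06  0.09  7.69] |d| 7.7 turn 2.09 rows>= 3
```

Call:
move_arm(increments=[[0,0.1,2,0,0,0,255],[0,0,2,0,0,0,255],[0,0,2,0,0,0,255],[0,0,0.8,0,0,0,255],[0,0,0.5,0,0,0,255],[0,0,0.3,0,0,0,255],[0,0,0,0,0,0,255],[0,0,0,0,0,0,255],[0,0,0,0,0,0,255]])

```text
clock: 19.47
tool_pos: [0.5605, -0.2572, 0.0131]
eef_rot: [0.0, 1.0, -0.0, 0.001]
force: [-0.3, -0.2, -0.2]
gripper_width: 0.0174
grasp_force: 8.0
```

Call:
move_arm(increments=[[0,0,0.1,0,0,0,255],[0,0,0.1,0,0,0,255],[0,0,0,0,0,0,255],[0,0,0,0,0,0,255]])

```text
clock: 19.8
tool_pos: [0.5606, -0.2572, 0.0109]
eef_rot: [0.0, 1.0, -0.0, 0.001]
force: [-0.3, -0.2, 5.1]
gripper_width: 0.0172
grasp_force: 8.0
```

Call:
move_arm(increments=[[0,0,0,0,0,0,168],[0,0,0,0,0,0,168],[0,0,0,0,0,0,168],[0,0,0,0,0,0,168],[0,0,-1.5,0,0,0,168],[0,0,-3,0,0,0,168],[0,0,-3,0,0,0,168],[0,0,-3,0,0,0,60],[-1.2,-2.8,-0.3,0,0,0,60],[-1.2,-2.8,-0.3,0,0,0,60],[-1.2,-2.8,-0.3,0,0,0,60],[-1.2,-2.8,-0.3,0,0,0,60],[-1.2,-2.8,-0.3,0,0,0,60],[-1.2,-2.8,-0.3,0,0,0,60],[-1.2,-2.8,-0.3,0,0,0,60],[-1.2,-2.8,-0.3,0,0,0,60],[-1.2,-2.8,-0.3,0,0,0,60],[-1.2,-2.8,-0.3,0,0,0,60],[0,-2.8,-0.3,0,0,0,60],[0,-2.8,-0.3,0,0,0,60]])

```text
clock: 21.47
tool_pos: [0.4396, 0.0804, 0.1515]
eef_rot: [0.0, 1.0, -0.0, 0.0]
force: [0.4, -1.1, 1.4]
gripper_width: 0.0727
grasp_force: 0.0
```

Call:
move_arm(increments=[[0,0,0,0,0,-6,60],[0,0,0,0,0,-6,60],[0,0,0,0,0,-6,60],[0,0,0,0,0,-6,60],[0,0,0,0,0,-6,60],[0,0,0,0,0,-6,60],[0,0,0,0,0,-6,60],[0,0,0,0,0,-6,60],[0,0,0,0,0,-6,60],[0,0,0,0,0,-6,60],[0,0,0,0,0,-6,60],[0,0,0,0,0,-6,60],[0,0,0,0,0,-6,60],[0,0,0,0,0,-6,60],[0,0,0,0,0,-6,60],[0,0,0,0,0,-6,60],[0,0,0,0,0,-3,60],[0,0,0,0,0,0,60],[0,0,0,0,0,0,60]])

```text
clock: 23.05
tool_pos: [0.4403, 0.0791, 0.1511]
eef_rot: [0.0, 0.65, 0.76, -0.0]
force: [0.1, 1.0, -0.7]
gripper_width: 0.0729
grasp_force: 0.0
```

```bash
python3 snap.py w7; python3 - <<'E'
from snap import *
s,im=load('w7');c=cam('wrist',s)
cv2.imwrite('pics/w7c.png',im[:300])
E
python3 plan.py .3946 .2148 .1 99.3 .3946 .2148 .006 99.3
```

```text
23.05 [0.4403 0.0791 0.1511] [ 0.      0.6503  0.7597 -0.    ]
t 23.1 pos [0.4403 0.0791 0.1511] psi 98.86 tilt [ 0. -0.] j [ 0.0299  0.3325  2.0522 -0.0001  0.7569 -0.1246] w 0.07275527397209693 f 0.0
d [14.11 -2.42  5.11] |d| 15.2 turn -0.44 rows>= 5
d [ 0.  -0.   9.4] |d| 9.4 turn 0.0 rows>= 3
```

View pics/w7c.png

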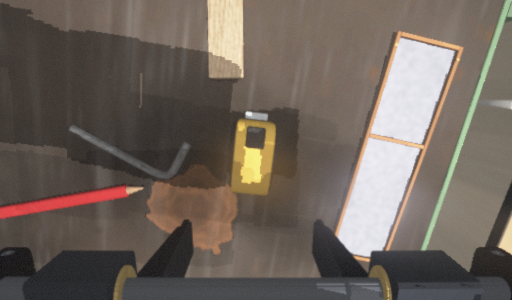

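w7 shows the long wedge's near end at (208–243, 0–78), the tape at (234–274, 118–194) with its hook at (257,115), and the two-tray at right. I'll refine both.

```bash
python3 - <<'E'
from snap import *
s,im=load('w7');c=cam('wrist',s);h=cv2.cvtColor(im,cv2.COLOR_BGR2HSV)
m=((im.max(2)>125)*255).astype(np.uint8);m[90:]=0;m[:,:190]=0;m[:,260:]=0
k=max(cv2.findContours(m,cv2.RETR_EXTERNAL,cv2.CHAIN_APPROX_NONE)[0],key=cv2.contourArea);print(cv2.boundingRect(k))
# edges: z along wedge ~ 21mm at the end, falls 18/110 per mm (~0.75 mm/px est)
for r in(5,20,35,50,65):
    xs=np.where(m[r])[0];z=.021-(78-r)*.0009*.164
    a,b=plane(c,[(xs[0],r)],z)[0],plane(c,[(xs[-1]+1,r)],z)[0];print(r,xs[0],xs[-1],(a+b)[:2]/2,np.linalg.norm(a-b))
e=plane(c,[(209,79),(242,79)],.021);print('end',e)
m=cv2.inRange(h,(15,110,60),(38,255,255));m[:90]=0;m[205:]=0;m[:,:225]=0;m[:,285:]=0
m=cv2.morphologyEx(m,cv2.MORPH_CLOSE,np.ones((25,25)))
k=max(cv2.findContours(m,cv2.RETR_EXTERNAL,cv2.CHAIN_APPROX_NONE)[0],key=cv2.contourArea)
print(cv2.minAreaRect(k));q=cv2.minAreaRect(plane(c,k.reshape(-1,2)+0.,.058)[:,:2].astype(np.float32)*1000);print('tape',q)
E
```

```text
(195, 0, 65, 78)
5 190 259 [0.3909 0.2352] 0.06312254731501467
20 190 259 [0.3927 0.2226] 0.06341067166194636
35 200 259 [0.3991 0.2106] 0.054602213381842825
50 202 258 [0.4014 0.1979] 0.05212504060478934
65 209 254 [0.4047 0.1852] 0.04227642441303936
end [[0.3855 0.1698 0.021 ]
 [0.4156 0.1744 0.021 ]]
((257.4604187011719, 157.3960418701172), (56.31911087036133, 73.93126678466797), 5.710592269897461)
tape ((439.8643493652344, 109.85295104980469), (49.653995513916016, 65.0211181640625), 2.8329620361328125)
```

The thick end is at (0.4006, 0.172) with the axis at 98.7°, which agrees with the first measurement to 2 mm.

Call:
move_arm(increments=[[2.8,-0.48,1,0,0,0,60],[2.8,-0.48,1,0,0,0,60],[2.8,-0.48,1,0,0,0,60],[2.8,-0.48,1,0,0,0,60],[2.8,-0.48,1,0,0,0,60],[0,0,2.3,0,0,0,60],[0,0,2.3,0,0,0,60],[0,0,2.3,0,0,0,60],[0,0,2.1,0,0,0,60],[0,0,0,0,0,0,60],[0,0,0,0,0,0,60]], grip_force=15)

```text
clock: 24.02
tool_pos: [0.3944, 0.2135, 0.0107]
eef_rot: [-0.001, 0.65, 0.76, -0.001]
force: [-0.3, 0.8, 0.4]
gripper_width: 0.0726
grasp_force: 0.0
```

```bash
python3 plan.py .3946 .2148 .006 99
```

```text
t 24.02 pos [0.3944 0.2135 0.0107] psi 98.91 tilt [-0.12 -0.05] j [ 0.3487  0.6019  2.1609 -0.0002  0.3811  0.1933] w 0.07257788323522263 f 0.0
d [0.13 0.05 0.47] |d| 0.49 turn -0.09 rows>= 1
```

Call:
move_arm(increments=[[0.1,0,0.4,0,0,0,60],[0,0,0,0,0,0,60],[0,0,0,0,0,0,255],[0,0,0,0,0,0,255],[0,0,0,0,0,0,255],[0,0,0,0,0,0,255],[0,0,0,0,0,0,255],[0,0,0,0,0,0,255],[0,0,0,0,0,0,255],[0,0,0,0,0,0,255],[0,0,0,0,0,0,255]])

```text
clock: 24.93
tool_pos: [0.3946, 0.2146, 0.0071]
eef_rot: [0.0, 0.65, 0.76, -0.0]
force: [-0.3, 0.7, 1.8]
gripper_width: 0.0318
grasp_force: 15.0
```

```bash
python3 plan.py .3946 .2148 .1 98.9 .5754 .0585 .1 86.9
```

```text
t 24.93 pos [0.3946 0.2146 0.0071] psi 98.99 tilt [ 0.   -0.01] j [ 0.3509  0.6097  2.1622 -0.0003  0.3697  0.1943] w 0.03180058693865754 f 15.000115558505058
d [ 0.02  0.   -9.29] |d| 9.29 turn 0.09 rows>= 3
d [-18.24  15.44   0.  ] |d| 23.9 turn 12.0 rows>= 8
```

Call:
move_arm(increments=[[0,0,-1.5,0,0,0,255],[0,0,-2.5,0,0,0,255],[0,0,-2.7,0,0,0,255],[0,0,-2.7,0,0,0,255],[-2.03,1.71,0,0,0,0,255],[-2.03,1.71,0,0,0,0,255],[-2.03,1.71,0,0,0,0,255],[-2.03,1.71,0,0,0,0,255],[-2.03,1.71,0,0,0,0,255],[-2.03,1.71,0,0,0,0,255],[-2.03,1.71,0,0,0,0,255],[-2.03,1.71,0,0,0,0,255],[-2,1.76,0,0,0,0,255],[0,0,0,0,0,6,255],[0,0,0,0,0,6,255],[0,0,0,0,0,0,255],[0,0,0,0,0,0,255]])

```text
clock: 26.35
tool_pos: [0.5753, 0.0585, 0.1009]
eef_rot: [-0.0, 0.724, 0.689, -0.0]
force: [-0.4, -0.6, 0.5]
gripper_width: 0.0317
grasp_force: 15.0
```

```bash
python3 snap.py w8; python3 plan.py .5754 .0595 .01 86.9; python3 - <<'E'
from snap import *
im=load('w8')[1];sd=ctrl.get_image('side')[150:290,220:390]
cv2.imwrite('pics/w8c.png',np.vstack([im[:320],cv2.resize(sd,(340,280))[:280,:].copy() if 0 else cv2.copyMakeBorder(cv2.resize(sd,(340,280)),0,0,0,172,0)]))
E
```

```text
26.35 [0.5753 0.0585 0.1009] [-0.0002  0.7244  0.6894 -0.0002]
t 26.4 pos [0.5753 0.0587 0.101 ] psi 87.2 tilt [-0.02 -0.01] j [-0.0125  0.5631  1.7891 -0.0002  0.7898  0.0364] w 0.031644327725718256 f 15.000055669806898
d [0.08 0.01 9.1 ] |d| 9.1 turn 0.3 rows>= 3
```

View pics/w8c.png

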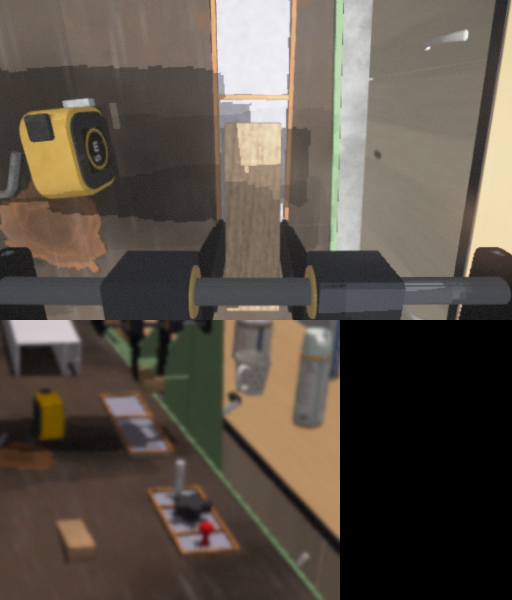

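The wedge is in the gripper at (253,180), lined up over the long compartment. The side view shows bolt, star and red knob standing in the three-tray. Lower the wedge.

Call:
move_arm(increments=[[0.1,0,2.3,0,0,0,255],[0,0,2.3,0,0,0,255],[0,0,2,0,0,0,255],[0,0,1.2,0,0,0,255],[0,0,0.7,0,0,0,255],[0,0,0.35,0,0,0,255],[0,0,0.1,0,0,0,255],[0,0,0.1,0,0,0,255],[0,0,0,0,0,0,255],[0,0,0,0,0,0,255]])

```text
clock: 27.28
tool_pos: [0.576, 0.0596, 0.0113]
eef_rot: [0.0, 0.725, 0.688, 0.0]
force: [-0.2, -0.9, -0.7]
gripper_width: 0.0317
grasp_force: 15.0
```

Call:
move_arm(increments=[[0,0,0.1,0,0,0,255],[0,0,0.05,0,0,0,255],[0,0,0,0,0,0,255],[0,0,0,0,0,0,255]])

```text
clock: 27.62
tool_pos: [0.576, 0.0596, 0.0101]
eef_rot: [0.0, 0.725, 0.688, 0.0]
force: [-1.6, 0.7, 8.8]
gripper_width: 0.0319
grasp_force: 15.0
```

Call:
move_arm(increments=[[0,0,0,0,0,0,110],[0,0,0,0,0,0,110],[0,0,0,0,0,0,110],[0,0,0,0,0,0,110],[0,0,-1,0,0,0,110],[0,0,-2.5,0,0,0,110],[0,0,-3,0,0,0,60],[0,0,-3,0,0,0,60],[0,0,-3,0,0,0,60],[-2,-2.2,-0.7,0,0,0,60],[-2,-2.2,-0.7,0,0,0,60],[-2,-2.2,-0.7,0,0,0,60],[-2,-2.2,-0.7,0,0,0,60],[0,-2.2,0,0,0,0,60],[0,-2.2,0,0,0,0,60],[0,0,0,0,0,0,60],[0,0,0,0,0,0,60]])

```text
clock: 29.03
tool_pos: [0.4393, -0.0135, 0.163]
eef_rot: [0.001, 0.726, 0.688, 0.0]
force: [1.2, 0.2, 1.0]
gripper_width: 0.0727
grasp_force: 0.0
```

```bash
python3 snap.py w9; python3 plan.py; python3 - <<'E'
from snap import *
s,im=load('w7');c=cam('wrist',s)
for z in(.055,.062):
    P=plane(c,[(237,125),(233,188),(274.5,125),(271,188)],z);print(P[:,:2].tolist(),[np.degrees(np.arctan2(*(P[i]-P[i+1])[1::-1])) for i in(0,2)])
cv2.imwrite('pics/w9c.png',load('w9')[1][:300])
E
```

```text
29.0333 [ 0.4393 -0.0135  0.163 ] [0.0005 0.7256 0.6881 0.0003]
t 29.08 pos [ 0.4402 -0.0135  0.1629] psi 86.98 tilt [ 0.09 -0.02] j [-0.1808  0.3042  2.0548 -0.0001  0.781  -0.128 ] w 0.07271668505776042 f 0.0
[[0.4179084762350514, 0.13531825127273311], [0.4221773422757382, 0.07927520679833185], [0.44951821653901514, 0.14023840739019683], [0.4561463233879967, 0.08454799414320399]] [np.float64(94.35587702709066), np.float64(96.78724569079215)]
[[0.41814195496275747, 0.13596164157694615], [0.4222989052458189, 0.08138786311422214], [0.4489229908752641, 0.140752807233179], [0.4553773303601365, 0.08652241515611817]] [np.float64(94.35587702709064), np.float64(96.7872456907922)]
```

View pics/w9c.png

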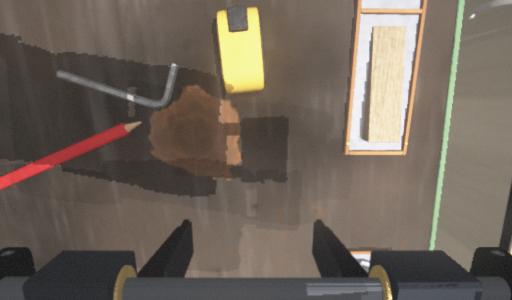

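w9 shows the wedge lying in the long compartment (370–405, 26–143). The tape's yellow top is at (218–263, 8–94). Its edges are measured from this view.

```bash
python3 - <<'E'
from snap import *
s,im=load('w9');c=cam('wrist',s);h=cv2.cvtColor(im,cv2.COLOR_BGR2HSV)
m=cv2.inRange(h,(20,110,60),(35,255,255));m[:,:200]=0;m[:,285:]=0;m[105:]=0
for r in range(10,95,8):
    xs=np.where(m[r])[0];print(r,xs[0],xs[-1],plane(c,[(xs[0],r),(xs[-1]+1,r)],.062)[:,:2].round(4).tolist())
ys=np.where(m[:,242])[0];print(ys[0],ys[-1],plane(c,[(242,ys[-1]+1)],.055),h[60,242],h[60,224],h[60,216])
E
```

```text
10 221 257 [[0.4223, 0.1357], [0.4514, 0.1341]]
18 216 258 [[0.4179, 0.1302], [0.452, 0.1284]]
26 217 259 [[0.4182, 0.1244], [0.4525, 0.1226]]
34 218 260 [[0.4185, 0.1185], [0.453, 0.1167]]
42 219 260 [[0.4188, 0.1126], [0.4527, 0.1107]]
50 220 261 [[0.4191, 0.1065], [0.4533, 0.1047]]
58 221 262 [[0.4194, 0.1004], [0.4538, 0.0986]]
66 222 262 [[0.4198, 0.0943], [0.4536, 0.0925]]
74 223 263 [[0.4201, 0.088], [0.4541, 0.0862]]
82 224 264 [[0.4204, 0.0817], [0.4547, 0.0798]]
90 226 259 [[0.4216, 0.0752], [0.4502, 0.0737]]
31 91 [[0.4348 0.073  0.055 ]] [ 30  94 247] [ 30 100 247] [14 72 96]
```

```bash
python3 plan.py .4362 .107 .12 92.9 .4362 .107 .014 92.9
```

```text
t 29.08 pos [ 0.4402 -0.0135  0.1629] psi 86.98 tilt [ 0.09 -0.02] j [-0.1808  0.3042  2.0548 -0.0001  0.781  -0.128 ] w 0.07271668505776042 f 0.0
d [12.01 -1.04  4.28] |d| 12.8 turn -5.92 rows>= 4
d [ 0.   -0.02 10.6 ] |d| 10.6 turn 0.0 rows>= 4
```

Call:
move_arm(increments=[[2.4,-0.21,0.86,0,0,0,60],[2.4,-0.21,0.86,0,0,0,60],[2.4,-0.21,0.86,0,0,0,60],[2.4,-0.21,0.86,0,0,0,60],[2.4,-0.2,0.86,0,0,0,60],[0,0,0,0,0,-5.9,60],[0,0,0,0,0,0,60],[0,0,2.2,0,0,0,60],[0,0,2.2,0,0,0,60],[0,0,2.2,0,0,0,60],[0,0,2.2,0,0,0,60],[0,0,1.8,0,0,0,60],[0,0,0,0,0,0,60],[0,0,0,0,0,0,60]], grip_force=25)

```text
clock: 30.25
tool_pos: [0.4359, 0.1067, 0.0128]
eef_rot: [-0.0, 0.69, 0.724, -0.001]
force: [-0.2, 0.6, 0.2]
gripper_width: 0.0728
grasp_force: 0.0
```

Call:
move_arm(increments=[[0,0,0,0,0,0,255],[0,0,0,0,0,0,255],[0,0,0,0,0,0,255],[0,0,0,0,0,0,255],[0,0,0,0,0,0,255],[0,0,0,0,0,0,255],[0,0,0,0,0,0,255],[0,0,0,0,0,0,255],[0,0,0,0,0,0,255],[0,0,0,0,0,0,255]])

```text
clock: 31.08
tool_pos: [0.4356, 0.107, 0.0133]
eef_rot: [0.0, 0.689, 0.725, 0.0]
force: [0.2, -0.7, 5.9]
gripper_width: 0.0337
grasp_force: 25.0
```

```bash
python3 plan.py .4362 .107 .09 92.9 .5823 .186 .09 86.9
```

```text
t 31.08 pos [0.4356 0.107  0.0133] psi 92.89 tilt [ 0.02 -0.  ] j [ 0.0935  0.596   2.1611 -0.0002  0.3842  0.0433] w 0.03365056523121953 f 24.98160024639219
d [-0.    0.06 -7.67] |d| 7.67 turn -0.01 rows>= 3
d [ 7.15 14.99  0.  ] |d| 16.61 turn 6.0 rows>= 6
```

Call:
move_arm(increments=[[0,0,-1,0,0,0,255],[0,0,-2,0,0,0,255],[0,0,-2,0,0,0,255],[0,0,-1,0,0,0,255],[1.19,2.5,0,0,0,0,255],[1.19,2.5,0,0,0,0,255],[1.19,2.5,0,0,0,0,255],[1.19,2.5,0,0,0,0,255],[1.19,2.5,0,0,0,0,255],[1.19,2.5,0,0,0,0,255],[0,0,0,0,0,6,255],[0,0,0,0,0,0,255],[0,0,0,0,0,0,255]])

```text
clock: 32.17
tool_pos: [0.5809, 0.1857, 0.0724]
eef_rot: [-0.0, 0.725, 0.689, -0.001]
force: [0.9, -0.9, -2.5]
gripper_width: 0.0341
grasp_force: 25.0
```

```bash
python3 plan.py .5823 .1863 .0163 86.9; python3 snap.py w10
```

```text
t 32.17 pos [0.5809 0.1857 0.0724] psi 87.04 tilt [-0.11 -0.03] j [ 0.2012  0.6386  1.7274 -0.0002  0.7776  0.2531] w 0.034128258348167725 f 24.980950781609863
d [0.07 0.15 5.61] |d| 5.61 turn 0.14 rows>= 2
32.1667 [0.5809 0.1857 0.0724] [-0.0005  0.7252  0.6886 -0.0009]
```

Call:
move_arm(increments=[[0.05,0.12,1.8,0,0,0,255],[0,0,1.8,0,0,0,255],[0,0,1,0,0,0,255],[0,0,0.5,0,0,0,255],[0,0,0.2,0,0,0,255],[0,0,0.1,0,0,0,255],[0,0,0,0,0,0,255],[0,0,0,0,0,0,255],[0,0,0,0,0,0,255]])

```text
clock: 32.97
tool_pos: [0.5832, 0.1863, 0.0197]
eef_rot: [0.0, 0.726, 0.688, 0.0]
force: [0.7, 0.3, -1.4]
gripper_width: 0.0336
grasp_force: 25.0
```

Call:
move_arm(increments=[[0,0,0.15,0,0,0,255],[0,0,0.1,0,0,0,255],[0,0,0.08,0,0,0,255],[0,0,0,0,0,0,255],[0,0,0,0,0,0,255]])

```text
clock: 33.38
tool_pos: [0.583, 0.1863, 0.0163]
eef_rot: [0.0, 0.726, 0.688, 0.0]
force: [-2.6, 1.1, 5.3]
gripper_width: 0.034
grasp_force: 25.0
```

Call:
move_arm(increments=[[0,0,0,0,0,0,80],[0,0,0,0,0,0,80],[0,0,0,0,0,0,80],[0,0,0,0,0,0,80],[0,0,-1,0,0,0,80],[0,0,-2.5,0,0,0,80],[0,0,-3,0,0,0,80],[0,0,-3,0,0,0,80],[0,0,-3,0,0,0,80],[-2.6,-1.6,-1.2,0,0,0,80],[-2.6,-1.6,-1.2,0,0,0,80],[-2.6,-1.6,-1.2,0,0,0,80],[-2.6,-1.6,-1.2,0,0,0,80],[-2.6,-1.6,-1.2,0,0,0,80],[-2.6,-1.6,-1.2,0,0,0,80],[-2.6,-1.6,-1.2,0,0,0,80],[-2.6,-1.6,-1.2,0,0,0,80]])

```text
clock: 34.8
tool_pos: [0.4427, -0.0153, 0.238]
eef_rot: [0.0, 0.726, 0.688, 0.0]
force: [1.5, -0.5, 0.6]
gripper_width: 0.0653
grasp_force: 0.0
```

Call:
move_arm(increments=[[0,0,0,0,0,6,80],[0,0,0,0,0,6,80],[0,0,0,0,0,6,80],[0,0,0,0,0,6,80],[0,0,0,0,0,6,80],[0,0,0,0,0,6,80],[0,0,0,0,0,6,80],[0,0,0,0,0,6,80],[0,0,0,0,0,6,80],[0,0,0,0,0,6,80],[0,0,0,0,0,6,80],[0,0,0,0,0,6,80],[0,0,0,0,0,6,80],[0,0,0,0,0,6,80],[0,0,0,0,0,3,80],[0,0,0,0,0,0,80],[0,0,0,0,0,0,80]])

```text
clock: 36.22
tool_pos: [0.4438, -0.0144, 0.2373]
eef_rot: [0.0, 1.0, 0.0, 0.0]
force: [-0.5, -0.6, 0.2]
gripper_width: 0.0655
grasp_force: 0.0
```

```bash
python3 snap.py w11; python3 - <<'E'
from snap import *
im=load('w11')[1][0:210]
sd=ctrl.get_image('side');cv2.imwrite('pics/side9.png',sd)
sd=cv2.resize(sd[165:285,225:385],(560,420)[0:2] if 0 else (400,300),interpolation=2)
a=cv2.resize(im,(728,299),interpolation=2)
cv2.imwrite('pics/fin.png',np.vstack([a,cv2.copyMakeBorder(sd,0,0,0,328,0)]))
E
```

```text
36.2167 [ 0.4438 -0.0144  0.2373] [0.0001 1.     0.     0.0003]
```

View pics/fin.png

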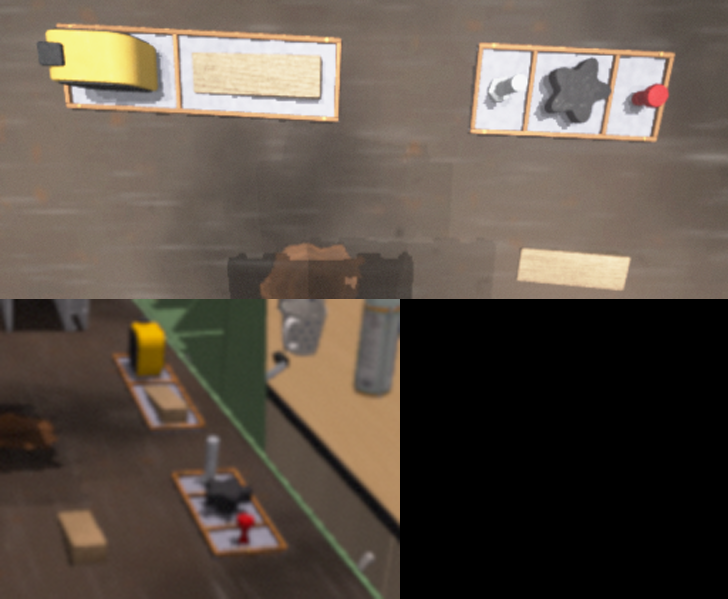

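The final view shows the tape at (105,60), the wedge (257,75), bolt (508,88), star (576,92) and red knob (650,97), each within its compartment. The short wedge (573,268) hasn't moved and the gripper is clear.

```bash
python3 -c "
from bench import ctrl
print(ctrl.close_job())"
```

```text
the job is handed in; nothing more can be done
None
```

I made up both kits in the order asked and handed the job in at about 36 s. The last camera view showed all five pieces standing or lying in their compartments, the short wedge where it lay and the gripper clear; no verdict came back.

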